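Hold the sprung press cover at its index arm

TASK

We are setting the cover switch of the bench fitting press. First swing the flat lid of the control box fully back until it rests on its stop and stays there by itself. Then take the handle of the press's spring-loaded cover, the one with the quadrant and index arm beside it, raise the cover until it lies in line with (parallel to) the index arm, and finish while still holding it there in the gripper; do not shift the index arm or disturb the other things on the bench.

Things in the scene. Friction and masses are not known exactly. Their poses are not given: they have to be found in the camera images.
- lid (a joint): Opening angle of the control box's flat lid (rad): 0 shut and level, 1.85 resting on its stop, leaning back. It pivots freely; its weight (about 0.25 kg) shuts it below 1.57 and carries it back to the stop above that.
- lid_handle (a point): Middle of the lid's handle: a level round steel bar, 12 mm thick, 84 mm long, parallel to the hinge, on two side rods, 157 mm from the hinge line and 42 mm in front of the housing, free on all sides; 94 mm above the bench when shut. It can turn in a grip as the lid swings. Axes turn with the lid: x from bar to hinge, y along the bar, z out of the lid's top (bar 3 mm up z from the hinge).
- lid_hinge (a point): Middle of the lid's hinge line, at the back top edge of the control box, 91 mm above the bench. The box is a grey steel housing 115 mm deep, 160 mm wide, 90 mm high, bolted to the bench, handle side towards the robot, with a flat 6 mm lid. Its place and yaw vary; it may be left or right of the press.
- cover: The press's spring-loaded cover: a grey hood 115 x 160 mm, 28 mm high, on a housing like the control box, two aluminium air cylinders behind. Origin: middle of its hinge line, at the back top edge, 91 mm above the bench. Axes turn with it: x from handle to hinge, z out of its top. Opens 0 to 1.4 rad, handle rising. A spring shuts it if let go; about 4 to 8 N upward at the handle holds it.
- cover_handle (a point): Middle of the cover's handle bar: same size and layout as the lid's handle (12 mm round bar, 84 mm long, 157 mm from the hinge line and 3 mm up the cover's z from it, 42 mm in front of the housing; 94 mm above the bench when shut). Axes as cover.
- index (a joint): Angle of the index arm above level (rad), set somewhere from 0.5 to 0.95; it is the wanted opening angle of the cover. It is clamped by friction: leave it where it is.
- index_tip (a point): Tip of the index arm: a dark steel strip 135 mm long, 12 mm high, 8 mm thick, that pivots on the line of the cover's hinge (3 mm above it) beside the cover's left (+y) side, 89 mm from the cover's middle, in front of a curved steel quadrant rod with ticks. Axes: x along the strip from tip to pivot, y along the hinge.
- jar_center (a point): Bystander: centre of a closed jar, 48 mm diameter, 70 mm high, standing on the bench to one side.
- screwdriver: Bystander: a screwdriver lying on the bench to the other side. Origin on its underside.
- fitting: Bystander: a small stepped brass fitting, 24 mm diameter, 26 mm high, standing on the bench on the jar's side, nearer the robot. Origin under its centre.

How it is judged (in metres and radians):
On the way, in this order (a step that is already met when the one before it is completed fails the run):
1. the control box lid lies back on its stop (value of joint lid above 1.75 rad), for 0.3 s.
2. the sprung cover is held in line with the index arm by the gripper (angle between the x axis of cover_handle and the x axis of index_tip, either way round below 0.085 rad and contact force between the fingers and cover above 2 N), for 0.3 s.
At the end, for the whole second after the job is handed in: The gripper's fingers hold the cover (contact force above 2 N), still (under 0.15 rad/s), within 0.085 rad (about 5 degrees) of parallel to the index arm, and the control box lid lies back on its stop (above 1.75 rad) (all of step 2 and value of joint lid above 1.75 rad and angular speed of cover below 0.15 rad/s); the arm keeps its last pose, push and grip.
It fails at once if the index arm is shifted (over 0.06 rad, 8 mm at its tip) (distance of index_tip from where it was at the start of the episode above 0.008 m).
It fails at once if a bystander is moved by more than 30 mm (distance of any of jar_center, screwdriver, fitting from where it was at the start of the episode above 0.03 m).
It also fails if it takes over 58 s, if anything falls off the work surface, if the arm or the gripper's body presses on something with over 40 N, if the wrist force passes 120 N, or if a joint passes its speed limit or range.

ROBOT

A 6-joint arm with a two-finger parallel gripper is mounted at the origin on the work surface. World frame = base frame: x ahead of the robot, y to its left, z up, the work surface at z = 0. Lengths are in m, angles in degrees, forces in N, time in s.
With the tool pointing down it reaches from about 0.375 to 0.9 m from the base axis. Payload 3.1 kg.
Tool frame: the origin (TCP) lies at the very end of the fingers, on their centre line; the grasp point (between the pads) lies 19 mm behind it; z points along the fingers, x is the direction in which the jaws open and shut, and the axes are right-handed (so a half turn about z gives the same grasp; the last joint's range is limited). The gripper opens to 87 mm and grips with 3 to 60 N. Pads are 19 mm wide; open, the fingers measure 117 mm over their backs; the gripper's body (75 mm by 190 mm) begins 51 mm behind the grasp point.
Start: joints at [58.069, 30.224, 82.088, -0, 67.689, -10.227], TCP at [0.231, 0.581, 0.223] pointing down, gripper open.
Joint ranges: [-176.69, 176.69], [-43.24, 126.21], [12.49, 139.97], [-82, 262], [0, 151.66], [-163.58, 163.58]. Speed limits (degrees/s): [159.86, 159.86, 180, 180, 180, 180].

INTERFACE

Orientations are given as a 3x3 rotation matrix whose columns are the frame's x, y, z axes.
In Python, from rig import read_state, capture, bot gives the robot as it stands.
- The arm moves only by the shell command python3 -m crank 'ROWS' [OPENING]. ROWS is JSON, a list of rows, each a list of 2 entries, a list of its own where there are three numbers: the shift along the tool's x, y, z in cm, then the turn, a rotation vector about the tool's x, y, z in rad. In form: [[[dx, dy, dz], [wx, wy, wz]], ...]. A call has 1 to 12 rows; each row shifts and turns the commanded pose from where the row before left it, along the tool's axes as they then stand; what a row does not reach is not made up. A row lasts 1/10 s, in which the tool goes at most 50 mm and 8.59 degrees, less where a joint would pass 70% of its speed; a pose out of reach is approached as far as the arm can. A call with a gripper value outside its range is refused whole. OPENING is the closure, from -1 (fully open) to 1 (shut), set as the call begins (- or left out, the last holds). The fingers move at their own pace and stop on an object; the grip force is fixed at half the most. Time passes only in rows, so rows that do not move let the fingers close. It gives the time, the measured TCP pose, the force and the opening at its end, in the units of the state.
- read_state(): the state, without advancing time (a new reading comes with each control period).
- capture(name): name is "scene" or "side" or "wrist"; returns a dict with "pixels" (420x560x3 uint8, red, green, blue), "camera_matrix" (3x3 intrinsics, pixels), "R" (3x3) and "t" (3): a world point X has camera coordinates R X + t. Camera axes: x right, y down, z forward; pixel columns grow to the right and rows downward; lengths in m; the calibration is good to about 2 mm. The wrist camera is an equidistant fisheye: a pixel r from the principal point sees the ray r / f radians off the axis. A picture is of the moment at which its call begins. There is no depth.
- bot.hand_in(): hands the job in, once; it reports no verdict.
The state is a dict: "time_s": time; "joint_positions": joint angles; "qvel": joint speeds; "tau": joint torques, N m; "position": TCP position; "tcp_rot": TCP orientation; "force": force on the tool from outside, world axes, zero at the start; "moment": the same for the moment, N m; "opening": opening from 0.0 (shut) to 1.0 (fully open).
Only numpy, scipy, OpenCV 4.12 (cv2) and the standard library are available. Lean on these libraries where they do the work, as an engineer would, in place of code of your own. Each camera call takes 0.05 s, during which the arm holds its last target.

## Working session

There is one attempt and no reset: what is moved stays moved. The work goes in short steps, Python scripts to look and compute and a shell command to move; the robot and the scene stay as the last step left them, time stands still between calls to the robot, and variables do not carry over. Pictures are saved under pics/ and viewed, and the job is handed in when it is done.

```bash
ls; mkdir -p pics; python3 - <<'E'
from rig import read_state, capture, bot
import cv2
s=read_state();print(s)
for n in ["scene","side","wrist"]:
    c=capture(n);cv2.imwrite(f"pics/a_{n}.png",c["pixels"][:,:,::-1]);print(n,c["camera_matrix"],c["R"],c["t"])
E
```

```text
pics
{'time_s': 0.0, 'joint_positions': array([ 5.80688615e+01,  3.02788143e+01,  8.21580600e+01, -2.08753471e-03,
        6.76896531e+01, -1.02265856e+01]), 'qvel': array([ 0.02988346,  0.02511312, -0.02083289, -0.09381427,  0.0324661 ,
       -0.0951259 ]), 'tau': array([-2.13238700e-04, -4.40053868e+01, -1.76593155e+01,  6.33243145e-02,
        5.83922176e-02, -1.75244518e-04]), 'position': array([0.23070808, 0.58004963, 0.22156399]), 'tcp_rot': array([[ 3.69806462e-01,  9.29108111e-01, -1.13937184e-03],
       [ 9.29106254e-01, -3.69808043e-01, -1.89199217e-03],
       [-2.17921414e-03, -3.58926568e-04, -9.99997561e-01]]), 'force': array([-0.8371485 ,  0.1068999 , -0.54981804]), 'moment': array([ 0.03198783, -0.01884202, -0.03234821]), 'opening': 0.9991237434298094}
scene [[441.42001566   0.         275.95357763]
 [  0.         441.42001566 210.39064399]
 [  0.           0.           1.        ]] [[-0.02911035  0.99957302  0.00252241]
 [ 0.82914479  0.02555625 -0.55844946]
 [-0.55827548 -0.01416522 -0.82953471]] [ 0.00480779 -0.39332941  1.44343297]
side [[456.59433264   0.         278.81594935]
 [  0.         456.59433264 211.24467123]
 [  0.           0.           1.        ]] [[ 0.72301687 -0.69056467 -0.01915854]
 [-0.41748573 -0.41467312 -0.80854924]
 [ 0.55041101  0.59259316 -0.58811655]] [-0.39715797  0.27304779  0.98774349]
wrist [[325.1922621    0.         278.68505999]
 [  0.         325.1922621  212.04131933]
 [  0.           0.           1.        ]] [[ 0.36987511  0.92908053 -0.00132958]
 [ 0.88838552 -0.35325445  0.29322765]
 [ 0.27196242 -0.10963879 -0.95604172]] [-0.62426989 -0.03471826  0.3925256 ]
```

View pics/a_scene.png

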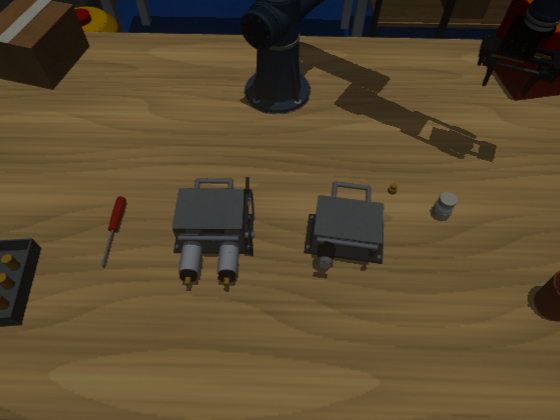

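View pics/a_side.png

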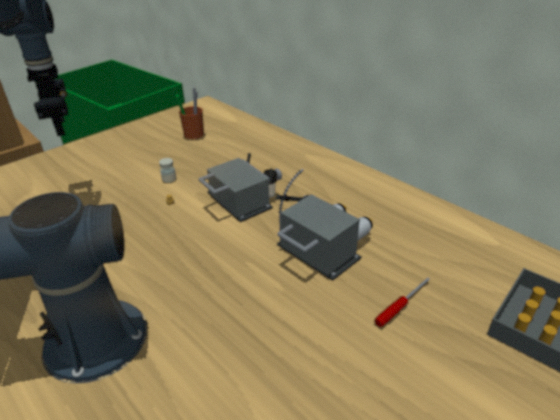

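View pics/a_wrist.png

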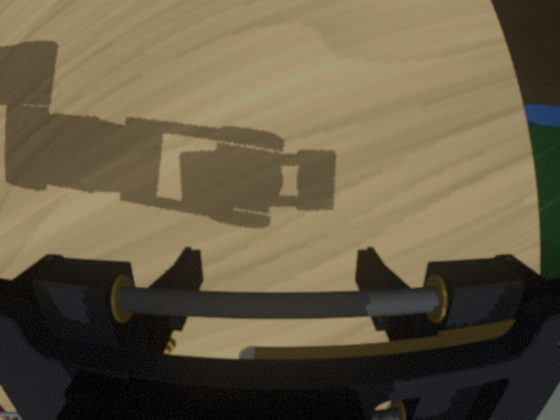

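The scene view shows the press on the image left: two cylinders behind it, handle at about (214,182), index arm and quadrant near (250,205). The control box is on the right with its handle at about (351,187). The jar is at (445,205), the fitting at (393,188) and the screwdriver at (115,225). I'll zoom in to measure.

```bash
python3 - <<'E'
import cv2
a=cv2.imread("pics/a_scene.png")[165:290,165:400];cv2.imwrite("pics/b1.png",cv2.convertScaleAbs(cv2.resize(a,(799,425),interpolation=cv2.INTER_CUBIC),alpha=1.6))
a=cv2.imread("pics/a_side.png")[140:290,190:390];cv2.imwrite("pics/b2.png",cv2.convertScaleAbs(cv2.resize(a,(800,600),interpolation=cv2.INTER_CUBIC),alpha=1.5))
E
```

```text
(no output)
```

View pics/b1.png

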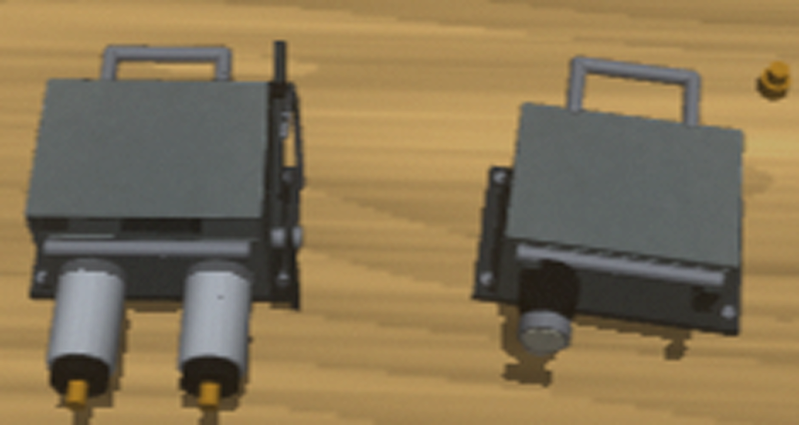

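View pics/b2.png

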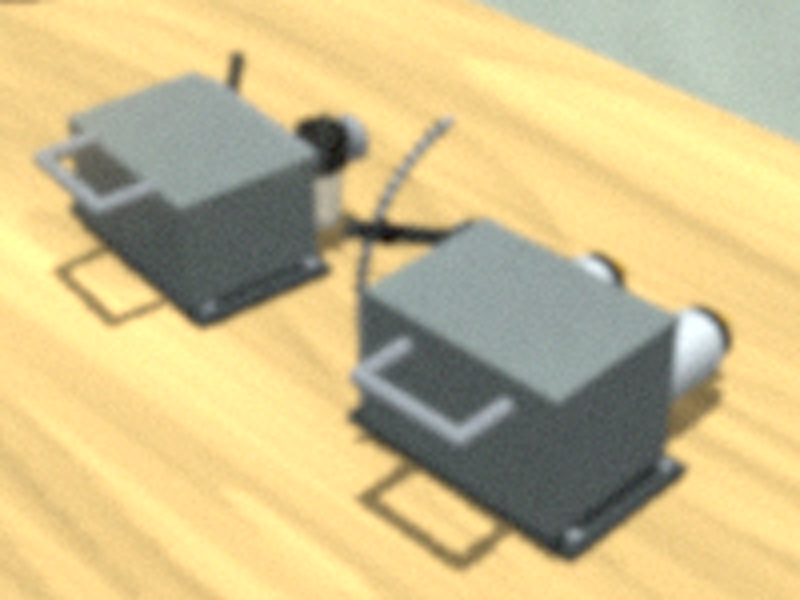

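```bash
cat > h.py <<'E'
import numpy as np, cv2
from rig import read_state, capture, bot
def ray(c,u,v):
    K=c["camera_matrix"];d=np.array([(u-K[0,2])/K[0,0],(v-K[1,2])/K[1,1],1])
    R=c["R"];return -R.T@c["t"],R.T@d
def onz(c,u,v,z):
    o,d=ray(c,u,v);return o+d*(z-o[2])/d[2]
def tri(c1,p1,c2,p2):
    o1,d1=ray(c1,*p1);o2,d2=ray(c2,*p2)
    s=np.linalg.lstsq(np.c_[d1,-d2],o2-o1,rcond=None)[0]
    a=o1+s[0]*d1;b=o2+s[1]*d2;return (a+b)/2,np.linalg.norm(a-b)
E
cat > m1.py <<'E'
from h import *
np.set_printoptions(precision=4,suppress=True)
S=capture("scene");D=capture("side")
sc=lambda x,y:(165+x/3.4-.35,165+y/3.4-.35)
sd=lambda x,y:(190+x/4-.4,140+y/4-.4)
for n,L,R,l2,r2 in [("press",(109,52),(226,54),(460,437),(361,376)),("box",(577,66),(694,77),(100,202),(44,156))]:
    a=onz(S,*sc(*L),.094);b=onz(S,*sc(*R),.094)
    a2=onz(D,*sd(*l2),.094);b2=onz(D,*sd(*r2),.094)
    print(n,a,b,np.linalg.norm(a-b),"side",a2,b2,np.linalg.norm(a2-b2))
    print(tri(S,sc(*L),D,sd(*l2)),tri(S,sc(*R),D,sd(*r2)))
    print("mid",(a+b)/2,"side",(a2+b2)/2,"yaw",np.degrees(np.arctan2(-(b-a)[0],(b-a)[1])),np.degrees(np.arctan2(-(b2-a2)[0],(b2-a2)[1])))
print("tip",tri(S,sc(279,42),D,sd(350,228)))
E
python3 m1.py
```

```text
press [ 0.4507 -0.1925  0.094 ] [ 0.4499 -0.1053  0.094 ] 0.08713791469708076 side [ 0.4519 -0.1918  0.094 ] [ 0.4503 -0.1099  0.094 ] 0.08197860225073261
(array([ 0.4513, -0.1923,  0.0947]), np.float64(0.0001364801973967119)) (array([ 0.4506, -0.1069,  0.093 ]), np.float64(0.0038885691474271726))
mid [ 0.4503 -0.1489  0.094 ] side [ 0.4511 -0.1509  0.094 ] yaw 0.544575253595481 1.1185482582815476
box [0.453  0.1551 0.094 ] [0.4606 0.2408 0.094 ] 0.08600576328177661 side [0.4555 0.1593 0.094 ] [0.4637 0.2373 0.094 ] 0.07844447860402905
(array([0.4538, 0.1555, 0.096 ]), np.float64(0.001773222662520919)) (array([0.463 , 0.239 , 0.0948]), np.float64(0.0039422231868125315))
mid [0.4568 0.198  0.094 ] side [0.4596 0.1983 0.094 ] yaw -5.01310170564932 -6.067648312487171
tip (array([ 0.4899, -0.06  ,  0.1604]), np.float64(0.0007432671832770812))
```

The measurements hold up: bar lengths come out at 78–87 mm against the stated 84, and triangulated heights at 93–96 mm against 94. The index tip gives an arm length of 135 mm and an angle of about 0.51 rad. I'll move above the lid handle and look from the wrist camera.

```bash
python3 -m crank '[[[-2.7,3.5,0],[0,0,0]],[[-2.7,3.5,0],[0,0,0]],[[-2.7,3.5,0],[0,0,0]],[[-2.7,3.5,0],[0,0,0]],[[-2.7,3.5,0],[0,0,0]],[[-2.7,3.5,0],[0,0,0]],[[-2.7,3.5,0],[0,0,0]],[[-2.7,3.5,0],[0,0,0]],[[-2.7,3.5,0],[0,0,0]],[[-2.7,3.5,0],[0,0,0]]]' 0.31 && python3 -m crank '[[[0,0,0],[0,0,0.129]],[[0,0,0],[0,0,0.129]],[[0,0,0],[0,0,0.129]],[[0,0,0],[0,0,0.129]],[[0,0,0],[0,0,0.129]],[[0,0,0],[0,0,0.129]],[[0,0,0],[0,0,0.129]],[[0,0,0],[0,0,0.129]],[[0,0,0],[0,0,0.129]],[[0,0,0],[0,0,0.129]],[[0,0,0],[0,0,0]],[[0,0,0],[0,0,0]]]'
cat > st.py <<'E'
from h import *
import sys
np.set_printoptions(precision=4,suppress=True)
s=read_state();R=s["tcp_rot"];p=s["position"]
print("t",s["time_s"],"p",p,"op",s["opening"]*87,"F",s["force"]);print(R)
if len(sys.argv)>1:
    g=np.array(list(map(float,sys.argv[1:4])));print("tool shift cm",R.T@(g-p)*100)
E
python3 st.py .458 .198 .075
python3 - <<'E'
from h import *
for n in ["wrist","side"]:
    c=capture(n);cv2.imwrite(f"pics/c_{n}.png",c["pixels"][:,:,::-1])
E
```

```text
time_s: 1.25
position: [0.4571, 0.1988, 0.2227]
tcp_rot: [[0.37, 0.929, 0.0], [0.929, -0.37, 0.0], [0.0, 0.0, -1.0]]
force: [0.5, 0.8, 0.1]
opening: 0.349
time_s: 2.45
position: [0.4564, 0.2004, 0.2225]
tcp_rot: [[0.995, -0.095, -0.0], [-0.095, -0.995, -0.0], [-0.0, 0.0, -1.0]]
force: [-0.2, -0.3, -0.2]
opening: 0.346
t 2.45 p [0.4564 0.2004 0.2225] op 30.09998645970703 F [-0.2268 -0.288  -0.197 ]
[[ 0.9955 -0.0951 -0.0001]
 [-0.0951 -0.9955 -0.0001]
 [-0.0001  0.0001 -1.    ]]
tool shift cm [ 0.1865  0.2191 14.7545]
```

View pics/c_wrist.png

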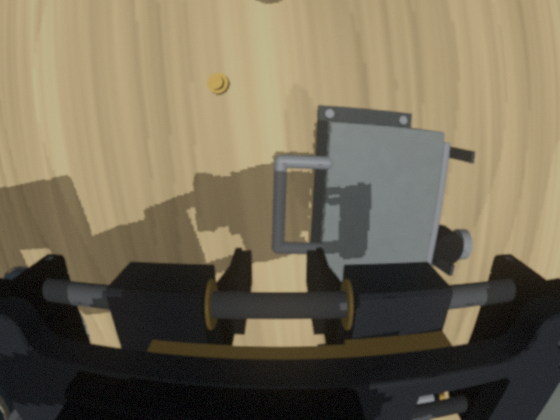

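View pics/c_side.png

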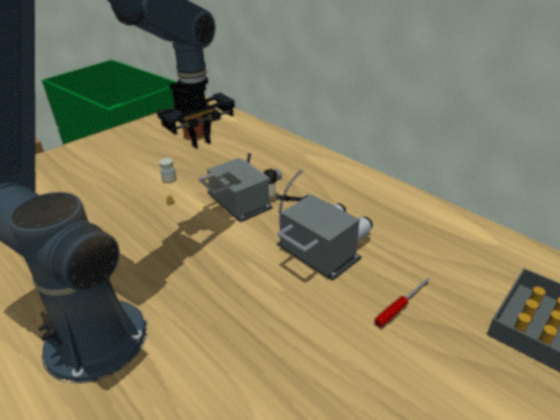

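In the wrist view the bar runs vertically in the image from (280,162) to (279,247), midway between the fingers at about 278. I'll cast those rays onto z = 0.094.

```bash
cat >> h.py <<'E'
def wray(c,u,v):
    K=c["camera_matrix"];a=(u-K[0,2])/K[0,0];b=(v-K[1,2])/K[1,1];r=np.hypot(a,b)
    d=np.array([np.sin(r)*a/r,np.sin(r)*b/r,np.cos(r)]);R=c["R"];return -R.T@c["t"],R.T@d
def wz(c,u,v,z):
    o,d=wray(c,u,v);return o+d*(z-o[2])/d[2]
E
python3 - <<'E'
from h import *
c=capture("wrist")
a=wz(c,280,162,.094);b=wz(c,279,247,.094);print(a,b,np.linalg.norm(a-b),(a+b)/2,np.degrees(np.arctan2(-(a-b)[0],(a-b)[1])))
E
```

```text
[0.46058578 0.23932153 0.094     ] [0.45175302 0.15699026 0.094     ] 0.08280371950580126 [0.4561694 0.1981559 0.094    ] -6.123458075238656
```

```bash
python3 -m crank '[[[0.05,0.2,3.5],[0,0,0]],[[0,0,3.5],[0,0,0]],[[0,0,3],[0,0,0]],[[0,0,2.5],[0,0,0]],[[0,0,1.5],[0,0,0]],[[0,0,0.7],[0,0,0]],[[0,0,0],[0,0,0]]]' && python3 -m crank '[[[0,0,0],[0,0,0]],[[0,0,0],[0,0,0]],[[0,0,0],[0,0,0]],[[0,0,0],[0,0,0]],[[0,0,0],[0,0,0]],[[0,0,0],[0,0,0]]]' 1; python3 st.py
```

```text
time_s: 3.3
position: [0.4564, 0.1982, 0.0748]
tcp_rot: [[0.995, -0.097, -0.002], [-0.097, -0.995, -0.0], [-0.002, 0.001, -1.0]]
force: [0.6, -0.3, 0.5]
opening: 0.348
time_s: 3.9
position: [0.4564, 0.1985, 0.0763]
tcp_rot: [[0.995, -0.099, -0.0], [-0.099, -0.995, 0.0], [-0.0, -0.0, -1.0]]
force: [-2.0, 0.8, 5.9]
opening: 0.125
t 3.9 p [0.4564 0.1985 0.0763] op 10.88328571682395 F [-1.9913  0.7636  5.9298]
[[ 0.9951 -0.0986 -0.0001]
 [-0.0986 -0.9951  0.0005]
 [-0.0001 -0.0004 -1.    ]]
```

```bash
python3 -c "
import numpy as np
p=np.linspace(.019,1.79,25);x=-15.7*np.cos(p);z=-15.7*np.sin(p)
print(np.round(np.c_[np.diff(x),np.diff(z)],2).tolist())"
```

```text
[[0.06, -1.16], [0.15, -1.15], [0.23, -1.13], [0.32, -1.11], [0.4, -1.09], [0.48, -1.06], [0.55, -1.02], [0.63, -0.97], [0.7, -0.92], [0.76, -0.87], [0.83, -0.81], [0.88, -0.75], [0.94, -0.68], [0.98, -0.61], [1.03, -0.54], [1.06, -0.46], [1.09, -0.38], [1.12, -0.3], [1.14, -0.21], [1.15, -0.13], [1.16, -0.05], [1.16, 0.04], [1.15, 0.13], [1.14, 0.21]]
```

```bash
python3 -m crank '[[[0.06,0,-1.16],[0,0,0]],[[0.15,0,-1.15],[0,0,0]],[[0.23,0,-1.13],[0,0,0]],[[0.32,0,-1.11],[0,0,0]],[[0.4,0,-1.09],[0,0,0]],[[0.48,0,-1.06],[0,0,0]],[[0,0,0],[0,0,0]]]'; python3 st.py
```

```text
time_s: 4.6
position: [0.4717, 0.1966, 0.1436]
tcp_rot: [[0.995, -0.098, -0.003], [-0.098, -0.995, -0.0], [-0.003, 0.001, -1.0]]
force: [-3.4, 0.3, 0.6]
opening: 0.125
t 4.6 p [0.4717 0.1966 0.1436] op 10.882517418397208 F [-3.4498  0.3212  0.5795]
[[ 0.9952 -0.0982 -0.0026]
 [-0.0982 -0.9952 -0.0003]
 [-0.0026  0.0005 -1.    ]]
```

Forces are low and the bar is rising with the tool, so I'll continue the arc.

```bash
python3 -m crank '[[[0.55,0,-1.02],[0,0,0]],[[0.63,0,-0.97],[0,0,0]],[[0.7,0,-0.92],[0,0,0]],[[0.76,0,-0.87],[0,0,0]],[[0.83,0,-0.81],[0,0,0]],[[0.88,0,-0.75],[0,0,0]],[[0.94,0,-0.68],[0,0,0]],[[0.98,0,-0.61],[0,0,0]],[[1.03,0,-0.54],[0,0,0]],[[0,0,0],[0,0,0]]]' && python3 -m crank '[[[1.06,0,-0.46],[0,0,0]],[[1.09,0,-0.38],[0,0,0]],[[1.12,0,-0.3],[0,0,0]],[[1.14,0,-0.21],[0,0,0]],[[1.15,0,-0.13],[0,0,0]],[[1.16,0,-0.05],[0,0,0]],[[1.16,0,0.04],[0,0,0]],[[1.15,0,0.13],[0,0,0]],[[1.14,0,0.21],[0,0,0]],[[0,0,0],[0,0,0]]]'; python3 - <<'E'
from h import *
c=capture("side");cv2.imwrite("pics/d_side.png",c["pixels"][:,:,::-1])
E
```

```text
time_s: 5.6
position: [0.5435, 0.1875, 0.2171]
tcp_rot: [[0.995, -0.097, -0.005], [-0.097, -0.995, -0.005], [-0.004, 0.005, -1.0]]
force: [-10.6, -5.7, 18.2]
opening: 0.125
time_s: 6.6
position: [0.6484, 0.1744, 0.2255]
tcp_rot: [[0.995, -0.099, 0.001], [-0.099, -0.995, -0.009], [0.002, 0.009, -1.0]]
force: [-1.6, -10.4, 3.0]
opening: 0.129
```

View pics/d_side.png

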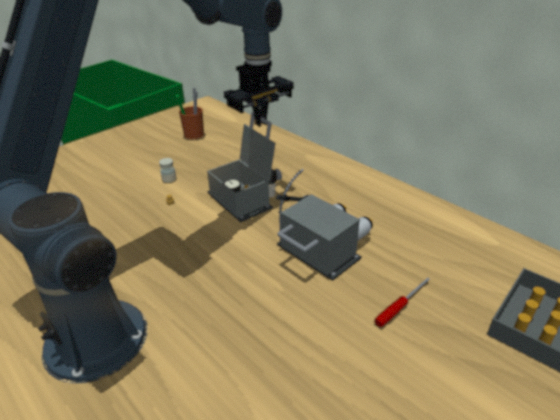

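The side view shows the lid swung up and leaning back, with its bar at about (262,125) still in the fingers. I'll open, let it settle and rise.

```bash
python3 -m crank '[[[0,0,0],[0,0,0]],[[0,0,0],[0,0,0]],[[0,0,0],[0,0,0]],[[0,0,0],[0,0,0]],[[0,0,-1],[0,0,0]],[[0,0,-2],[0,0,0]],[[0,0,-3],[0,0,0]],[[0,0,-3],[0,0,0]],[[-1,0,-1],[0,0,0]],[[-3,0,0],[0,0,0]],[[-3,0,0],[0,0,0]],[[-3,0,0],[0,0,0]]]' -0.1; python3 - <<'E'
from h import *
c=capture("side");cv2.imwrite("pics/e_side.png",cv2.resize(c["pixels"][80:300,150:400,::-1],(680,600),interpolation=cv2.INTER_CUBIC))
E
python3 st.py .445 .05 .23
```

```text
time_s: 7.85
position: [0.545, 0.1897, 0.3252]
tcp_rot: [[0.995, -0.098, -0.002], [-0.098, -0.995, -0.0], [-0.002, 0.0, -1.0]]
force: [0.3, 0.4, 0.2]
opening: 0.554
t 7.9 p [0.5389 0.1904 0.3251] op 47.865192458212924 F [-5.4012 -0.4588 -0.5435]
[[ 0.9954 -0.0957 -0.009 ]
 [-0.0958 -0.9954 -0.    ]
 [-0.0089  0.0009 -1.    ]]
tool shift cm [-7.9199 14.8703  9.5916]
```

View pics/e_side.png

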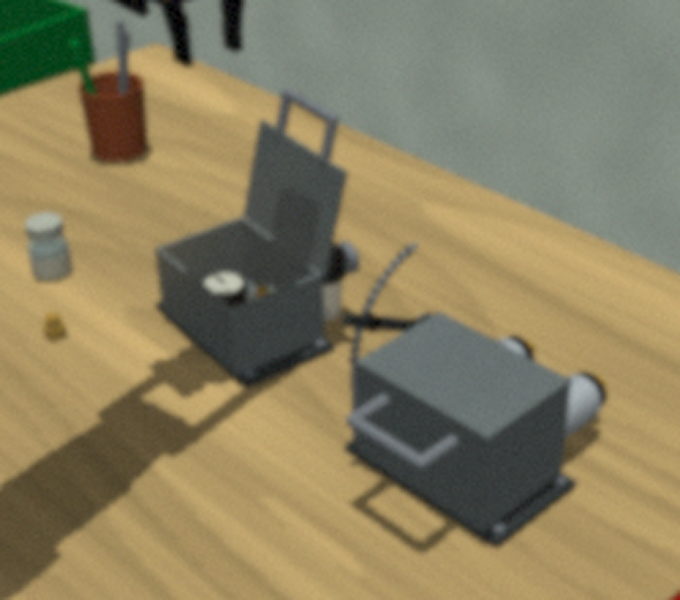

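The lid stands leaning back on its stop and the gripper is clear. Next is the press handle.

```bash
python3 -m crank '[[[-0.6,4.3,0],[0,0,0]],[[-0.6,4.3,0],[0,0,0]],[[-0.6,4.3,0],[0,0,0]],[[-0.6,4.3,0],[0,0,0]],[[-0.6,4.3,0],[0,0,0]],[[-0.6,4.3,0],[0,0,0]],[[-0.6,4.3,0],[0,0,0]],[[-0.6,4.3,0],[0,0,0]],[[0,0,3.5],[0,0,-0.055]],[[0,0,3.5],[0,0,-0.055]],[[0,0,3],[0,0,0]],[[0,0,0],[0,0,0]]]' 0.31; python3 -m crank '[[[0,0,0],[0,0,0]]]'; python3 - <<'E'
from h import *
for n in ["wrist","side","scene"]:
    c=capture(n);cv2.imwrite(f"pics/f_{n}.png",c["pixels"][:,:,::-1])
E
python3 st.py .451 -.15 .22
```

```text
time_s: 9.1
position: [0.4624, -0.1462, 0.2222]
tcp_rot: [[1.0, 0.012, -0.009], [0.012, -1.0, 0.005], [-0.009, -0.006, -1.0]]
force: [-0.6, -0.0, 0.2]
opening: 0.347
time_s: 9.2
position: [0.4657, -0.1478, 0.2258]
tcp_rot: [[1.0, 0.012, -0.001], [0.012, -1.0, 0.001], [-0.001, -0.001, -1.0]]
force: [-0.2, -0.3, 0.7]
opening: 0.344
t 9.35 p [ 0.4671 -0.1486  0.2275] op 29.69591192849042 F [-0.418   0.5274 -0.4322]
[[ 0.9999  0.0125  0.0032]
 [ 0.0125 -0.9999 -0.0019]
 [ 0.0032  0.0019 -1.    ]]
tool shift cm [-1.6138  0.1226  0.7415]
```

View pics/f_wrist.png

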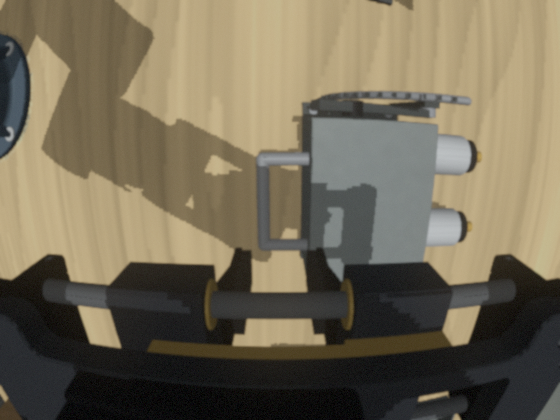

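View pics/f_scene.png

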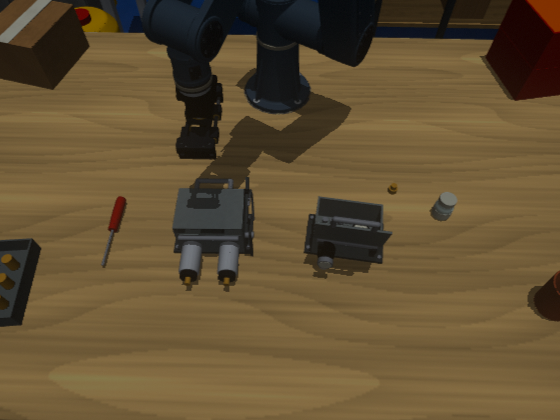

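View pics/f_side.png

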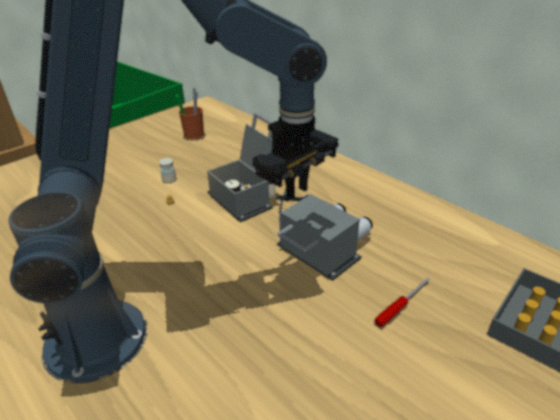

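In the wrist view the press bar runs from about (264,160) to (264,244). The index arm and quadrant lie above the cover near (320–470,100). The lid stands leaning back in both other views.

```bash
python3 - <<'E'
from h import *
np.set_printoptions(precision=4,suppress=True)
c=capture("wrist")
a=wz(c,264,159.5,.094);b=wz(c,264,244.5,.094);print(a,b,np.linalg.norm(a-b),(a+b)/2,np.degrees(np.arctan2(-(a-b)[0],(a-b)[1])))
cv2.imwrite("pics/g1.png",cv2.convertScaleAbs(cv2.resize(c["pixels"][80:130,290:480,::-1],(798,210),interpolation=cv2.INTER_CUBIC),alpha=1.8))
x=cv2.imread("pics/a_scene.png")[170:245,235:265];cv2.imwrite("pics/g2.png",cv2.convertScaleAbs(cv2.resize(x,(240,600),interpolation=cv2.INTER_CUBIC),alpha=1.8))
x=cv2.imread("pics/a_side.png")[160:220,265:315];cv2.imwrite("pics/g3.png",cv2.convertScaleAbs(cv2.resize(x,(500,600),interpolation=cv2.INTER_CUBIC),alpha=1.6))
E
python3 st.py
```

```text
[ 0.4529 -0.1081  0.094 ] [ 0.4529 -0.192   0.094 ] 0.08393188514694087 [ 0.4529 -0.1501  0.094 ] -0.004492945584992715
t 9.4 p [ 0.467  -0.1485  0.2274] op 29.90794508661082 F [-0.4765 -0.2393  0.4991]
[[ 0.9999  0.0125  0.0032]
 [ 0.0125 -0.9999 -0.0019]
 [ 0.0032  0.0019 -1.    ]]
```

View pics/g1.png

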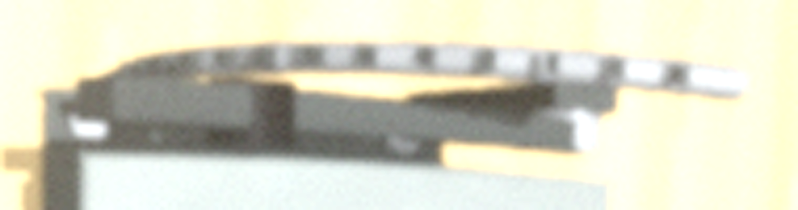

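View pics/g2.png

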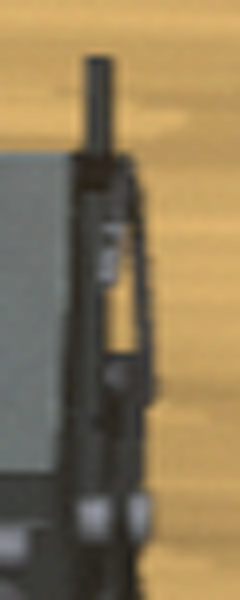

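View pics/g3.png

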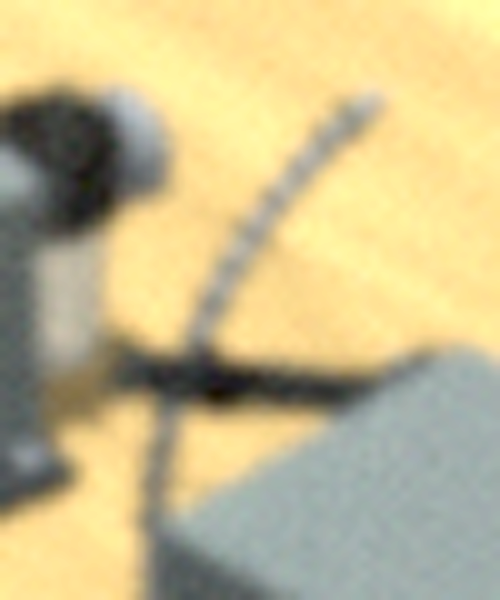

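```bash
python3 - <<'E'
from h import *
np.set_printoptions(precision=4,suppress=True)
S=capture("scene");D=capture("side")
P=np.array([.609,-.061,.094])
def ony(c,u,v,y):
    o,d=ray(c,u,v);return o+d*(y-o[1])/d[1]
print("tri",[ (t,np.degrees(0)) for t in [tri(S,(247,176.7),D,(275.7,196))]])
# centre line angle for a tip in y-plane from triangulation; plus 1-view checks: side view pixels along the centre line
for uv in [(276.2,196),(286,197.6),(298,198.6)]:
    for y in (-.061,-.065):
        q=ony(D,*uv,y);r=q-P;print("side",uv,y,q,np.hypot(r[0],r[2]),np.arctan2(r[2],-r[0]))
# scene: end edge row -> distance; top corner at (135, 6) of the strip
o,d=ray(S,247,176.7)
for th in np.arange(.45,1.0,.05):
    X=P+[-(.135*np.cos(th)+.006*np.sin(th)),0,.135*np.sin(th)+.006*np.cos(th)]  # not exact: sign of corner
    X=P+[-.135*np.cos(th)+.006*np.sin(th),0,.135*np.sin(th)+.006*np.cos(th)]
    for c,n in((S,"s"),(D,"d")):
        x=c["camera_matrix"]@(c["R"]@X+c["t"]);print(round(th,2),n,x[:2]/x[2],end=" ")
    print()
E
```

```text
tri [((array([ 0.4886, -0.0583,  0.1614]), np.float64(0.0020414814069338407)), np.float64(0.0))]
side (276.2, 196) -0.061 [ 0.4865 -0.061   0.1642] 0.141168299649771 0.5200782789809603
side (276.2, 196) -0.065 [ 0.4828 -0.065   0.1678] 0.14618737621116604 0.529422163915692
side (286, 197.6) -0.061 [ 0.5199 -0.061   0.1432] 0.1017230593656881 0.5043328096719503
side (286, 197.6) -0.065 [ 0.5161 -0.065   0.147 ] 0.10695367162048644 0.5179621693360553
side (298, 198.6) -0.061 [ 0.5635 -0.061   0.1189] 0.051896576747973495 0.49984103213604825
side (298, 198.6) -0.065 [ 0.5593 -0.065   0.1228] 0.05742062434906832 0.5256842226475182
0.45 s [246.2157 177.7495] 0.45 d [277.2989 197.4472] 
0.5 s [245.9863 177.3251] 0.5 d [278.2338 194.9386] 
0.55 s [245.7496 177.0397] 0.55 d [279.2573 192.4356] 
0.6 s [245.5061 176.8968] 0.6 d [280.3666 189.9463] 
0.65 s [245.2562 176.8995] 0.65 d [281.5583 187.4788] 
0.7 s [245.0004 177.0509] 0.7 d [282.8288 185.0411] 
0.75 s [244.7394 177.3534] 0.75 d [284.174 182.641] 
0.8 s [244.4737 177.8093] 0.8 d [285.5897 180.2863] 
0.85 s [244.204  178.4205] 0.85 d [287.0714 177.9847] 
0.9 s [243.9308 179.1882] 0.9 d [288.6141 175.7435] 
0.95 s [243.6551 180.1133] 0.95 d [290.2128 173.5698]
```

The index angle comes out at 0.50–0.53 rad across the checks, so I'll take 0.515. Now I'll go down to the press bar at (0.4525, −0.150).

```bash
python3 -m crank '[[[-1.45,0.15,0],[0,0,0]],[[0,0,3],[0,0,0]],[[0,0,3.5],[0,0,0]],[[0,0,3],[0,0,0]],[[0,0,2],[0,0,0]],[[0,0,0],[0,0,0]],[[0,0,0],[0,0,0]]]'; python3 st.py .4525 -.15 .075;  python3 - <<'E'
from h import *
for n in ["wrist"]:
    c=capture(n);cv2.imwrite(f"pics/i_{n}.png",c["pixels"][:,:,::-1])
E
```

```text
time_s: 10.2
position: [0.452, -0.1501, 0.1113]
tcp_rot: [[1.0, 0.012, 0.001], [0.012, -1.0, -0.0], [0.001, 0.0, -1.0]]
force: [-0.0, 0.4, 1.1]
opening: 0.345
t 10.2 p [ 0.452  -0.1501  0.1113] op 29.977417244674545 F [-0.0121  0.4282  1.1094]
[[ 0.9999  0.0121  0.0006]
 [ 0.0121 -0.9999 -0.0003]
 [ 0.0006  0.0003 -1.    ]]
tool shift cm [ 0.0495 -0.0119  3.6263]
```

View pics/i_wrist.png

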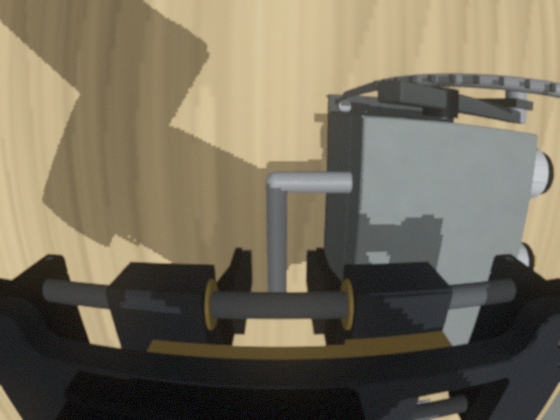

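The bar, at column 278, sits centred between the fingers at 250 and 307. I'll descend and grip.

```bash
python3 -m crank '[[[0,0,1.5],[0,0,0]],[[0,0,1.4],[0,0,0]],[[0,0,0.7],[0,0,0]],[[0,0,0],[0,0,0]]]' && python3 -m crank '[[[0,0,0],[0,0,0]],[[0,0,0],[0,0,0]],[[0,0,0],[0,0,0]],[[0,0,0],[0,0,0]],[[0,0,0],[0,0,0]],[[0,0,0],[0,0,0]]]' 1; python3 st.py
python3 -c "
import numpy as np
p=np.linspace(.019,.534,11);x=-15.7*np.cos(p);z=-15.7*np.sin(p)
print(np.round(np.c_[np.diff(x),np.diff(z)],2).tolist())"
```

```text
time_s: 10.65
position: [0.4518, -0.15, 0.0751]
tcp_rot: [[1.0, 0.012, 0.0], [0.012, -1.0, -0.0], [0.0, 0.0, -1.0]]
force: [0.5, -0.2, 0.0]
opening: 0.341
time_s: 11.25
position: [0.4508, -0.15, 0.075]
tcp_rot: [[1.0, 0.013, -0.001], [0.013, -1.0, -0.0], [-0.001, 0.0, -1.0]]
force: [-4.1, -3.0, 5.2]
opening: 0.125
t 11.25 p [ 0.4508 -0.15    0.075 ] op 10.906970070480622 F [-4.1001 -3.0409  5.2446]
[[ 0.9999  0.0126 -0.0012]
 [ 0.0126 -0.9999 -0.0001]
 [-0.0012  0.0001 -1.    ]]
[[0.04, -0.81], [0.08, -0.8], [0.12, -0.8], [0.16, -0.79], [0.2, -0.78], [0.24, -0.77], [0.28, -0.76], [0.32, -0.74], [0.36, -0.73], [0.39, -0.71]]
```

```bash
python3 -m crank '[[[0.04,0,-0.81],[0,0,0]],[[0.08,0,-0.8],[0,0,0]],[[0.12,0,-0.8],[0,0,0]],[[0.16,0,-0.79],[0,0,0]],[[0.2,0,-0.78],[0,0,0]],[[0.24,0,-0.77],[0,0,0]],[[0.28,0,-0.76],[0,0,0]],[[0.32,0,-0.74],[0,0,0]],[[0.36,0,-0.73],[0,0,0]],[[0.39,0,-0.71],[0,0,0]],[[0,0,0],[0,0,0]],[[0,0,0],[0,0,0]]]'; python3 st.py; python3 - <<'E'
from h import *
for n in ["scene","side","wrist"]:
    c=capture(n);cv2.imwrite(f"pics/j_{n}.png",c["pixels"][:,:,::-1])
a=cv2.imread("pics/j_side.png")[130:280,190:390];cv2.imwrite("pics/j2.png",cv2.convertScaleAbs(cv2.resize(a,(800,600),interpolation=cv2.INTER_CUBIC),alpha=1.5))
a=cv2.imread("pics/j_scene.png")[150:290,165:400];cv2.imwrite("pics/j1.png",cv2.convertScaleAbs(cv2.resize(a,(799,476),interpolation=cv2.INTER_CUBIC),alpha=1.6))
E
```

```text
time_s: 12.45
position: [0.4703, -0.1496, 0.1512]
tcp_rot: [[1.0, 0.014, -0.007], [0.014, -1.0, 0.0], [-0.007, -0.0, -1.0]]
force: [-7.5, -6.0, -2.2]
opening: 0.126
t 12.45 p [ 0.4703 -0.1496  0.1512] op 10.991658708452471 F [-7.4767 -6.0409 -2.1918]
[[ 0.9999  0.0138 -0.007 ]
 [ 0.0138 -0.9999  0.    ]
 [-0.007  -0.0001 -1.    ]]
```

View pics/j1.png

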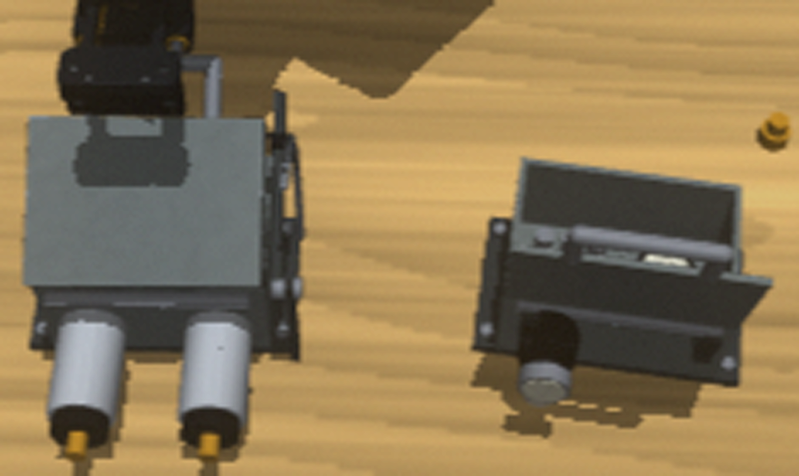

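View pics/j2.png

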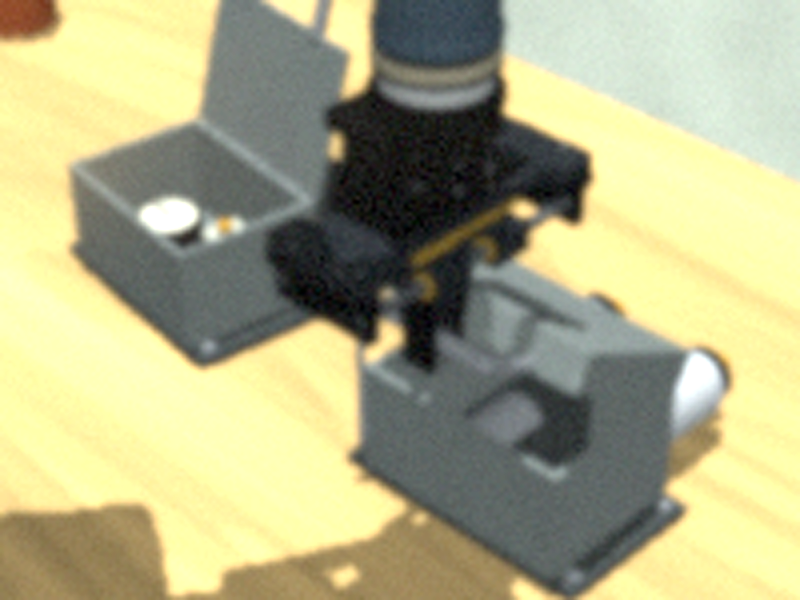

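View pics/j_wrist.png

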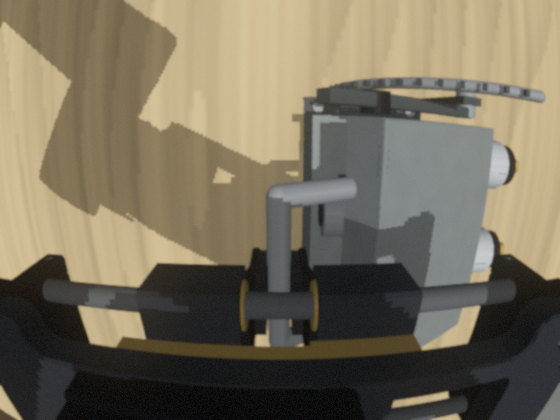

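The cover is up and held. The scene view shows the right handle corner at zoomed (211,64), the lid still back and the index arm where it was. I'll check the cover angle from the visible handle corner in two views, the index again, and the lid bar.

```bash
python3 - <<'E'
from h import *
np.set_printoptions(precision=4,suppress=True)
S=capture("scene");D=capture("side");W=capture("wrist")
H=np.array([.609,-.148,.091]);
def ony(r,y):
    o,d=r;return o+d*(y-o[1])/d[1]
us=(165+211/3.4-.35,150+64/3.4-.35)
def tr(r1,r2):
    s=np.linalg.lstsq(np.c_[r1[1],-r2[1]],r2[0]-r1[0],rcond=None)[0]
    a=r1[0]+s[0]*r1[1];b=r2[0]+s[1]*r2[1];return (a+b)/2,np.linalg.norm(a-b)
rs=ray(S,*us);rw=wray(W,280,192)
q,g=tr(rs,rw);r=q-H
print("corner",q,"gap",g,"radius",np.hypot(r[0],r[2]),"theta",np.arctan2(r[2],-r[0])-.019)
# same two views for index arm end (wrist view): zoom of both
for n,c,b in (("k1",W,(75,130,290,480)),("k2",S,(160,245,225,265))):
    x=c["pixels"][b[0]:b[1],b[2]:b[3],::-1];f=4 if n=="k1" else 7
    cv2.imwrite(f"pics/{n}.png",cv2.convertScaleAbs(cv2.resize(x,None,fx=f,fy=f,interpolation=cv2.INTER_CUBIC),alpha=1.8))
# lid bar: side pixels from e_side, scene from j1
q,g=tri(S,(165+650/3.4-.35,150+244/3.4-.35),D,(150+313/2.72-.3,80+110/2.727-.3))
h=np.array([.4565,.198,.091])+.157*np.array([np.cos(-.1),np.sin(-.1),0])
r=q-h;xl=r@np.array([np.cos(-.1),np.sin(-.1),0]);print("lid bar",q,g,"radius",np.hypot(xl,r[2]),"lid",np.arctan2(r[2],-xl)-.019)
E
```

```text
corner [ 0.4694 -0.1063  0.1647] gap 0.004173072996074151 radius 0.15789171487538636 theta 0.4666843975288908
lid bar [0.6579 0.1699 0.2369] 0.006923987140494739 radius 0.15305981270167832 lid 1.8582869081722453
```

View pics/k1.png

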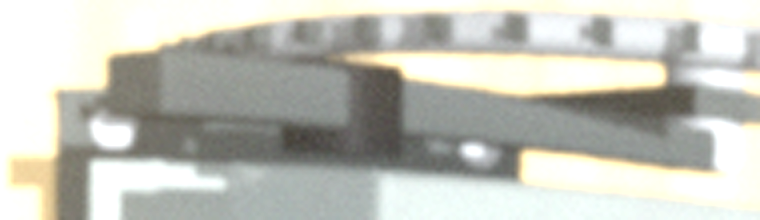

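The lid reads 1.86, on its stop. The cover angle disagrees: 0.467 by triangulation against 0.51 by kinematics. I'll measure it from each view alone in the bar's own plane.

```bash
python3 - <<'E'
from h import *
np.set_printoptions(precision=4,suppress=True)
S=capture("scene");W=capture("wrist")
def pr(c,X):
    x=c["R"]@X+c["t"];K=c["camera_matrix"]
    return K[:2,:2]@(x[:2]/x[2])+K[:2,2]
def pw(c,X):
    x=c["R"]@X+c["t"];K=c["camera_matrix"];r=np.hypot(x[0],x[1]);a=np.arctan2(r,x[2])
    return K[:2,:2]@(x[:2]/r*a)+K[:2,2]
for th in np.arange(.4,.63,.04):
    e=lambda l,h,y:np.array([.609-l*np.cos(th)+h*np.sin(th),y,.091+l*np.sin(th)+h*np.cos(th)])
    b=e(.157,.003,-.108)
    # hood front/top corners, +y side (top 28 mm) and index strip tip
    c1=e(.115,.028,-.149+.08)
    print(round(th,2),"bar scene",pr(S,b),"wrist",pw(W,b),"hoodcorner scene",pr(S,c1),"wrist",pw(W,c1))
a=S["pixels"][155:205,165:250,::-1];cv2.imwrite("pics/l1.png",cv2.convertScaleAbs(cv2.resize(a,None,fx=9,fy=9,interpolation=cv2.INTER_CUBIC),alpha=1.8))
a=W["pixels"][90:215,260:400,::-1];cv2.imwrite("pics/l2.png",cv2.convertScaleAbs(cv2.resize(a,None,fx=4.5,fy=4.5,interpolation=cv2.INTER_CUBIC),alpha=1.6))
E
```

```text
0.4 bar scene [227.361  170.0418] wrist [272.0425 194.7874] hoodcorner scene [242.0019 184.8752] wrist [374.6224 120.8298]
0.44 bar scene [227.0472 169.3996] wrist [277.2115 197.6852] hoodcorner scene [241.812  184.8924] wrist [382.7068 121.4556]
0.48 bar scene [226.7253 168.8537] wrist [283.23   200.7409] hoodcorner scene [241.6189 184.9922] wrist [391.2869 122.1621]
0.52 bar scene [226.3955 168.4066] wrist [290.1611 203.9577] hoodcorner scene [241.4229 185.1756] wrist [400.3331 122.9546]
0.56 bar scene [226.0582 168.0608] wrist [298.0659 207.3369] hoodcorner scene [241.2242 185.4436] wrist [409.8064 123.8378]
0.6 bar scene [225.7138 167.8187] wrist [307.0007 210.8763] hoodcorner scene [241.0232 185.7968] wrist [419.6579 124.8147]
```

View pics/l1.png

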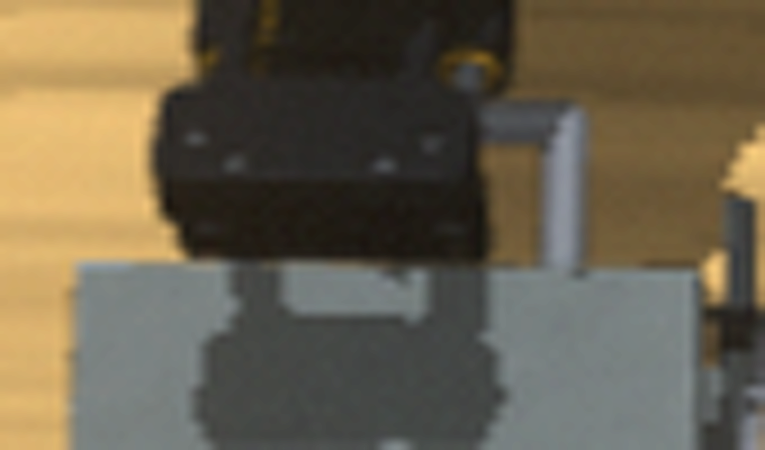

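View pics/l2.png

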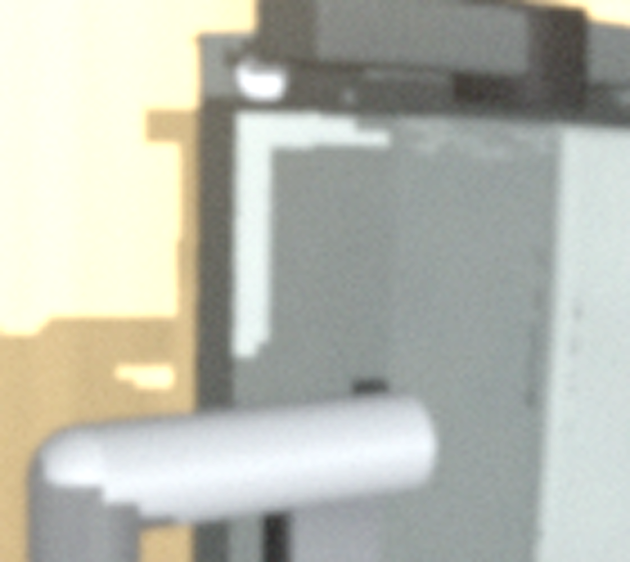

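```bash
python3 - <<'E'
from h import *
np.set_printoptions(precision=1,suppress=True)
S=capture("scene");W=capture("wrist")
def pw(c,X):
    x=c["R"]@X+c["t"];K=c["camera_matrix"];r=np.hypot(x[0],x[1]);a=np.arctan2(r,x[2])
    return K[:2,:2]@(x[:2]/r*a)+K[:2,2]
for th in np.arange(.4,.65,.04):
    e=lambda l,h,y:np.array([.609-l*np.cos(th)+h*np.sin(th),y,.094+l*np.sin(th)+h*np.cos(th)])
    print(round(th,2),"idx tip top near/far",pw(W,e(.135,.006,-.064)),pw(W,e(.135,.006,-.056)),"bottom",pw(W,e(.135,-.006,-.064)))
E
```

```text
0.4 idx tip top near/far [316.8 107.7] [317.1  91.7] bottom [305.6 107.8]
0.44 idx tip top near/far [322.9 107.6] [323.3  91.2] bottom [310.2 107.7]
0.48 idx tip top near/far [329.7 107.7] [330.1  90.8] bottom [315.5 107.7]
0.52 idx tip top near/far [337.3 107.7] [337.8  90.4] bottom [321.5 107.6]
0.56 idx tip top near/far [345.7 107.9] [346.2  90. ] bottom [328.2 107.6]
0.6 idx tip top near/far [354.9 108.2] [355.4  89.8] bottom [335.6 107.7]
0.64 idx tip top near/far [364.9 108.5] [365.5  89.7] bottom [343.8 107.9]
```

View pics/k2.png

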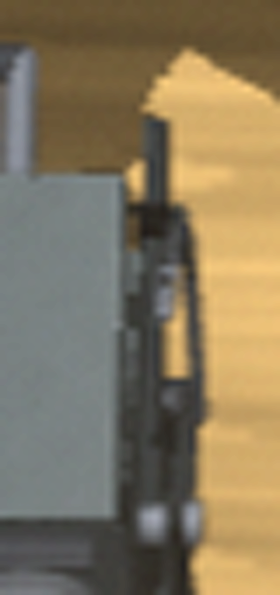

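In the wrist view alone, the index reads about 0.485 and the cover about 0.445 under the same camera bias. The slip-independent x travel gives 0.486 for the cover against 0.515 for the index. So the cover sits about 0.03–0.04 low: inside tolerance, but I'll trim it up by about 5 mm.

```bash
python3 -m crank '[[[0.08,0,-0.15],[0,0,0]],[[0.08,0,-0.15],[0,0,0]],[[0.09,0,-0.15],[0,0,0]],[[0,0,0],[0,0,0]],[[0,0,0],[0,0,0]],[[0,0,0],[0,0,0]],[[0,0,0],[0,0,0]],[[0,0,0],[0,0,0]]]'; python3 st.py; python3 - <<'E'
from h import *
W=capture("wrist");S=capture("scene")
a=W["pixels"][80:215,260:430,::-1];cv2.imwrite("pics/m2.png",cv2.convertScaleAbs(cv2.resize(a,None,fx=4,fy=4,interpolation=cv2.INTER_CUBIC),alpha=1.6))
cv2.imwrite("pics/m1.png",S["pixels"][:,:,::-1])
E
```

```text
time_s: 13.75
position: [0.4726, -0.1496, 0.1554]
tcp_rot: [[1.0, 0.014, -0.007], [0.014, -1.0, 0.0], [-0.007, -0.0, -1.0]]
force: [-6.8, -6.0, -2.9]
opening: 0.122
t 13.75 p [ 0.4726 -0.1496  0.1554] op 10.635424083564013 F [-6.7889 -5.9984 -2.9216]
[[ 0.9999  0.0136 -0.0075]
 [ 0.0136 -0.9999  0.0003]
 [-0.0075 -0.0004 -1.    ]]
```

View pics/m2.png

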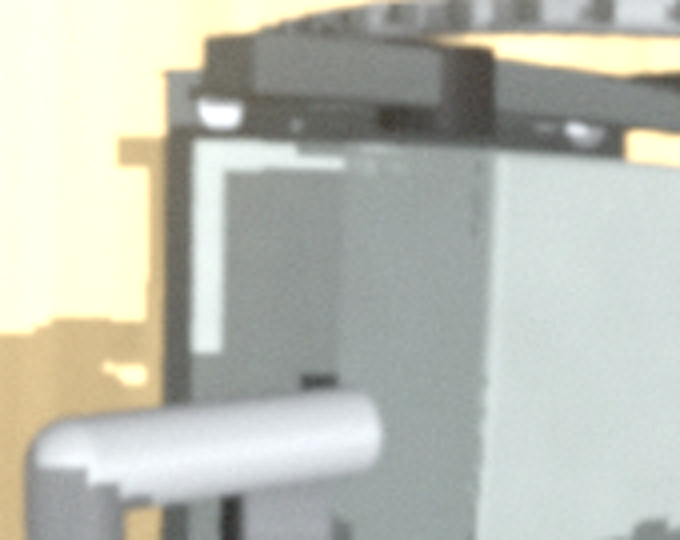

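View pics/m1.png

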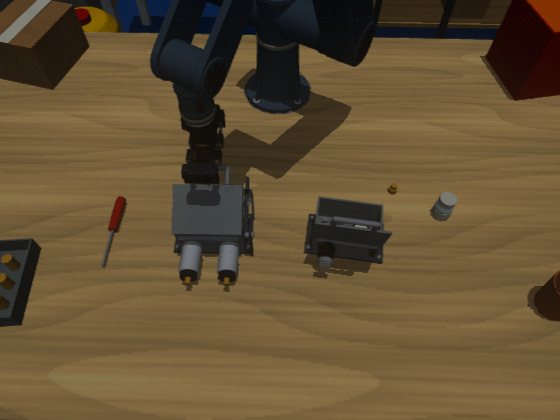

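Bystanders and lid are unchanged. In the wrist crop the hood corner is at (383,119) and the index tip edges are at columns 311.5 and 323. I'll rerun the same-image comparison.

```bash
python3 - <<'E'
from h import *
W=capture("wrist")
def pw(c,X):
    x=c["R"]@X+c["t"];K=c["camera_matrix"];r=np.hypot(x[0],x[1]);a=np.arctan2(r,x[2])
    return (K[:2,:2]@(x[:2]/r*a)+K[:2,2])[0]
T=np.arange(.3,.8,.005)
def f(l,h,y,z,col):
    v=[pw(W,np.array([.609-l*np.cos(t)+h*np.sin(t),y,z+l*np.sin(t)+h*np.cos(t)])) for t in T]
    return round(float(np.interp(col,v,T)),3)
print("hood",f(.115,.028,-.069,.091,383.2),"bar",f(.157,.003,-.108,.091,278),"idx",f(.135,.006,-.064,.094,323),f(.135,-.006,-.064,.094,311.5))
s=read_state();p=s["position"]-.019*s["tcp_rot"][:,2]
for x0 in (.4505,.452): print("x-based",np.arccos(np.cos(.019)-(p[0]-x0)/.157)-.019,"z-based",np.arcsin((p[2]-.091)/.157)-.019)
E
```

```text
hood 0.479 bar 0.479 idx 0.478 0.492
x-based 0.520180972238713 z-based 0.5409827728828076
x-based 0.5012727458278705 z-based 0.5409827728828076
```

In the same wrist image the cover (0.479) and index (0.478–0.492) now agree within about 0.013 rad. I'm handing in.

```bash
python3 - <<'E'
from h import *
s=read_state();print(s["time_s"],s["opening"],abs(s["qvel"]).max(),s["force"]);print(bot.hand_in())
E
```

```text
13.9 0.12503670840368963 0.1320615057127082 [-7.35190506 -5.61964412 -2.89157576]
the job is handed in; nothing more can be done
None
```

I swung the control box lid back onto its stop, then gripped the press cover's handle and raised it in line with the index arm. I handed the job in at 13.9 s with the gripper still holding it. No verdict was reported.

**Last checks:**
- **Lid:** it measured about 1.86 rad from two views after release, with the two rays missing each other by 7 mm. It stayed back in the later pictures.
- **Cover against index arm:** in the same wrist image the cover read 0.479 rad and the index arm 0.478–0.492 rad.
- **Grip:** the gripper was closed on the bar (about 11 mm), the arm was still and the wrist force was about 10 N.
- **Other things on the bench:** the jar, fitting, screwdriver and index arm showed no visible movement.

**Where the checks disagreed:**
- **Cover angle:** after the first lift, the estimates ranged from about 0.445 rad (wrist view) to 0.51 rad (tool height), and the scene view read higher still. I judged the cover slightly low and raised it about 5 mm.
- **After that trim:** tool travel gave 0.50–0.54 rad for the cover, against 0.50–0.53 rad for the index arm from the scene and side views. The difference stays under the 0.085 rad limit by either method. The tool-height reading may be high because the bar slipped about 3 mm in the pads.

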